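# Tip over the blue row of a flip-tile mosaic

### The arm

A 7-joint arm with a two-finger parallel gripper is mounted at the origin on the work surface. World frame = base frame: x ahead of the robot, y to its left, z up, the work surface at z = 0. Lengths are in m, angles in rad, forces in N, time in s.
With the tool pointing down it reaches from about 0.4 to 0.85 m from the base axis. Payload 4.5 kg.
Tool frame: the origin (TCP) lies at the very end of the fingers, on their centre line; the grasp point (between the pads) lies 19 mm behind it (tcp_to_grasp is the z of the grasp point in the tool frame, in m); z points along the fingers, y is the line along which they close (so a half turn about z gives the same grasp; the last joint's range is limited). The gripper opens to 88 mm and grips with 3 to 60 N. Pads are 18 mm wide; open, the fingers measure 123 mm over their backs; the gripper's body (75 mm by 187 mm) begins 45 mm behind the grasp point.
Start: joints at [1.328, 0.689, -0.195, 1.565, 0.157, 0.902, -0.215], TCP at [0.171, -0.601, 0.239] pointing down, gripper open.
Joint ranges: [-3.01, 3.01], [-0.46, 2.08], [-1.47, 1.51], [0.13, 2.56], [-1, 4.14], [0.04, 2.09], [-2.66, 2.66]. Speed limits (rad/s): [2.57, 2.57, 3.14, 3.14, 3.14, 3.14, 3.14].

### API

Orientations are given as a unit quaternion [x, y, z, w].
In Python, from plant import * gives the robot as it stands. The module is installed in compiled form; this text tells all that it offers.
- The arm moves only by the shell command python3 -m jog 'ROWS' [OPENING] [FORCE]. ROWS is JSON, a list that holds one entry, the list of rows, each a list of 6 numbers: the shift along the tool's x, y, z in m, then the turn, a rotation vector about the tool's x, y, z in rad. In form: [[[dx, dy, dz, ax, ay, az], ...]]. A call has 1 to 12 rows; each row shifts and turns the commanded pose from where the row before left it, along the tool's axes as they then stand; what a row does not reach is not made up. A row lasts 1/8 s, in which the tool goes at most 62.5 mm and 10.7 degrees, less where a joint would pass 70% of its speed; a pose out of reach is approached as far as the arm can. A call with a gripper value outside its range is refused whole. OPENING is the finger opening in m, from 0 to 0.0881, set as the call begins (- or left out, the last holds). The fingers move at their own pace and stop on an object; FORCE is the grip in N (left out, the last holds). Time passes only in rows, so rows that do not move let the fingers close. It gives the time, the measured TCP pose, the force, the opening and the grip force at its end, in the units of the state.
- get_state(): the state, without advancing time (a new reading comes with each control period).
- snapshot(name): name is "scene" or "top" or "wrist"; returns a dict with "frame" (420x560x3 uint8, red, green, blue), "mtx" (3x3 intrinsics, pixels), "D" ([k1, k2, p1, p2, k3] as OpenCV has them; the pictures are not rectified), "xyz" and "orientation" of the camera in the world; the wrist camera has in their place "mount" (4x4, takes a point from camera to tool coordinates, whose origin is the TCP and whose axes are the flange's). Camera axes: x right, y down, z forward; pixel columns grow to the right and rows downward; lengths in m; the calibration is good to about 2 mm. A picture is of the moment at which its call begins: read the wrist's pose just before it. There is no depth.
- finish_job(): hands the job in; it is judged then, once.
The state is a dict: "clock": time; "q": joint angles; "qd": joint speeds; "joint_torque": joint torques, N m; "tool_pos": TCP position; "eef_rot": TCP orientation; "contact_force": force on the tool from outside, world axes, zero at the start; "moment": the same for the moment, N m; "opening": opening from 0.0 (shut) to 1.0 (fully open); "finger_force": force on a finger pad.
Only numpy, scipy, OpenCV 4.12 (cv2) and the standard library are available. Lean on these libraries where they do the work, as an engineer would, in place of code of your own. Each camera call takes 0.05 s, during which the arm holds its last target. There are 200 camera calls.

### The job

Run the fingertips lightly along the curved row of standing blue tiles on the mosaic board, from its green end to its red end, so that the five tiles tip over one after another towards the red end and all lie flat with their blue faces up. Only brush the tiles, do not pinch them or press on their strip. Leave the orange tiles standing, and do not move the jar, the tub or the peg case.

Things in the scene. Friction and masses are not known exactly. Their poses are not given: they have to be found in the camera images.
- board: Fixed white mosaic board, 300 (x) x 350 (y) x 10 thick, dotted with flat peg heads up to 1.5 mm proud; origin at the centre of its underside on the table. Both curved tile rows are mounted on it, one behind the other (110 mm apart along the board's x); which is in front varies.
- blue_panel: Fixed curved grey strip with blue borders, 42 wide x 4 thick, lying on the board, that carries the five blue tiles; it ends in a green disc (start end, towards its +y) and a red disc (finish end, towards its -y), 22 across, standing 3 mm above the strip. Origin on its underside. The row's centre line is an arc of radius 180 mm, its ends bending towards the panel's +x; arc centre at x = +162 mm, y = 0 of this frame.
- orange_panel: The same kind of strip with orange borders and four orange tiles, to be left alone. Same arc and frame as the blue panel.
- blue_1 (a point): Centre of the hinge pin of the first (next to the green disc) tile of the blue row: 2.5 mm above the strip's top, 16.5 mm above the table. Fixed; neighbours are 58 mm apart along the arc. The tile is a plate 28 long from the hinge to its free edge, 26 wide across the row, 3 thick, blue on one face (the one turned to the green end while it stands) and white on the other.
- blue_tile1 (a joint): Angle of the first (next to the green disc) blue tile: 0 = lying flat towards the green end, white face up; 1.57 = upright; 3.14 = lying flat towards the red end, blue face up (its top then 1.5 mm above the hinge centre). Starts roughly upright (1.3 to 1.85). Turns very easily (0.1 N at the free edge), stays upright by slight friction, and falls flat by itself once tipped to within about 0.7 rad of flat.
- blue_2 (a point): Centre of the hinge pin of the second tile of the blue row: 2.5 mm above the strip's top, 16.5 mm above the table. 
- blue_tile2 (a joint): Angle of the second blue tile, values as for the first.
- blue_3 (a point): Centre of the hinge pin of the third (middle) tile of the blue row: 2.5 mm above the strip's top, 16.5 mm above the table. 
- blue_tile3 (a joint): Angle of the third (middle) blue tile, values as for the first.
- blue_4 (a point): Centre of the hinge pin of the fourth tile of the blue row: 2.5 mm above the strip's top, 16.5 mm above the table. 
- blue_tile4 (a joint): Angle of the fourth blue tile, values as for the first.
- blue_5 (a point): Centre of the hinge pin of the fifth (next to the red disc) tile of the blue row: 2.5 mm above the strip's top, 16.5 mm above the table. 
- blue_tile5 (a joint): Angle of the fifth (next to the red disc) blue tile, values as for the first.
- orange_1 (a point): Centre of the hinge pin of orange tile 1, counted from the green disc; same tile size and hinge as the blue ones, 16.5 mm above the table. To be left standing.
- orange_tile1 (a joint): Angle of orange tile 1, same meaning as the blue ones; starts roughly upright and is to stay so.
- orange_2 (a point): Centre of the hinge pin of orange tile 2, counted from the green disc; same tile size and hinge as the blue ones, 16.5 mm above the table. To be left standing.
- orange_tile2 (a joint): Angle of orange tile 2, same meaning as the blue ones; starts roughly upright and is to stay so.
- orange_3 (a point): Centre of the hinge pin of orange tile 3, counted from the green disc; same tile size and hinge as the blue ones, 16.5 mm above the table. To be left standing.
- orange_tile3 (a joint): Angle of orange tile 3, same meaning as the blue ones; starts roughly upright and is to stay so.
- orange_4 (a point): Centre of the hinge pin of orange tile 4, counted from the green disc; same tile size and hinge as the blue ones, 16.5 mm above the table. To be left standing.
- orange_tile4 (a joint): Angle of orange tile 4, same meaning as the blue ones; starts roughly upright and is to stay so.
- jar_mid (a point): Loose small glass jar with a yellow lid, 26 across, 42 tall, standing on the board between the two rows; this point is its centre, 21 mm above its foot.
- tub: Loose red open tub of coloured pegs, 76 across the rim, 45 tall, standing on the table beside one end of the board; origin at the centre of its underside.
- pegcase: Loose green peg case, a closed box 70 x 50 x 30 tall, lying on the table beside the board; origin at the centre of its underside.
Mind the look-alikes: they are no part of the job. Several things look just like the tub: the one meant starts farthest from the robot's base.

How it is judged:
By the outcome, as a careful person would: the job done as asked, in the order asked, and still so for the second after the job is handed in, with the robot touching nothing.
It also fails if it takes over 43 s, if anything falls off the work surface, if the arm or the gripper's body presses on something with over 40 N, if the wrist force passes 120 N, or if a joint passes its speed limit or range.

## Working session

There is one attempt and no reset: what is moved stays moved. The work goes in short steps, Python scripts to look and compute and a shell command to move; the robot and the scene stay as the last step left them, time stands still between calls to the robot, and variables do not carry over. Pictures are saved under pics/ and viewed, at most 10 in all, crops included, and the job is handed in when it is done.

```bash
mkdir -p pics; cat > h.py <<'E'
from plant import *
import numpy as np, cv2
from scipy.spatial.transform import Rotation as R
def snap(n,f):
    s=get_state(); d=snapshot(n); cv2.imwrite('pics/'+f,d["frame"][:,:,::-1]); 
    if n=="wrist":
        T=np.eye(4);T[:3,:3]=R.from_quat(s["eef_rot"]).as_matrix();T[:3,3]=s["tool_pos"];T=T@d["mount"]
    else:
        T=np.eye(4);T[:3,:3]=R.from_quat(d["orientation"]).as_matrix();T[:3,3]=d["xyz"]
    d["T"]=T; return d
def cast(d,px,z):
    u=cv2.undistortPoints(np.array(px,float).reshape(-1,1,2),np.array(d["mtx"]),np.array(d["D"]))[:,0]
    r=np.c_[u,np.ones(len(u))]@d["T"][:3,:3].T; o=d["T"][:3,3]
    return o+r*((z-o[2])/r[:,2])[:,None]
E
python3 - <<'E'
from h import *
import pickle
s=get_state();print(s)
a=snap("scene","s1.png");b=snap("top","t1.png");c=snap("wrist","w1.png")
pickle.dump((a,b,c),open('v.pkl','wb'))
print(b["T"],a["T"],np.array(c["mount"]))
im=np.hstack([a["frame"],b["frame"]]);
E
```

```text
{'clock': 0.0, 'q': array([ 1.3277866 ,  0.68998877, -0.1945406 ,  1.56636837,  0.15730821,
        0.90251878, -0.21508246]), 'qd': array([ 0.00086537,  0.00035821,  0.00085514,  0.00060832,  0.00062798,
       -0.00010124,  0.00025449]), 'joint_torque': array([ 8.14077612e-04, -5.27567625e+01, -1.26680128e+00, -1.53428507e+01,
       -5.27575251e-02,  6.53526688e-03,  1.44939736e-04]), 'tool_pos': array([ 0.17058825, -0.60058875,  0.23790125]), 'eef_rot': array([ 9.90427875e-01,  1.38028016e-01, -1.94457853e-04, -9.23943939e-04]), 'contact_force': array([ 0.55582975, -0.39601532,  0.05440264]), 'moment': array([0.02233924, 0.02724958, 0.01184478]), 'finger_force': 0.0, 'opening': 0.9975837367190028}
[[-0.00487725 -0.99454631  0.10418178  0.4305526 ]
 [-0.99967188  0.00222931 -0.02551796  0.09164397]
 [ 0.02514654 -0.10427205 -0.99423085  1.07490314]
 [ 0.          0.          0.          1.        ]] [[ 0.76462565  0.49462743 -0.41314806  0.87359729]
 [ 0.64443595 -0.59383501  0.48172844 -0.29202207]
 [-0.00706568 -0.63458938 -0.77281718  0.68126538]
 [ 0.          0.          0.          1.        ]] [[ 1.06740875e-03 -9.65566430e-01 -2.60154437e-01  6.63054346e-02]
 [ 9.99999391e-01  9.58023299e-04  5.47263240e-04  4.00166351e-04]
 [-2.79185001e-04 -2.60154862e-01  9.65566864e-01 -1.45771308e-01]
 [ 0.00000000e+00  0.00000000e+00  0.00000000e+00  1.00000000e+00]]
```

View pics/t1.png

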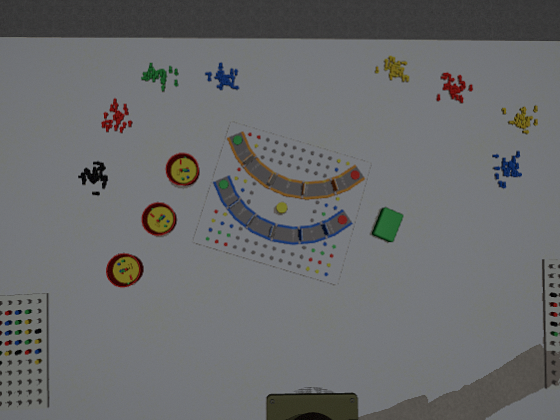

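View pics/s1.png

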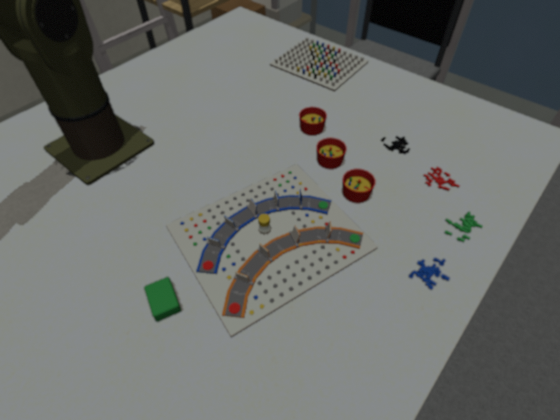

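Both views show the blue row as the nearer one, with its green end at about (223,184) and red end at (342,219) in the top view. The orange row is behind it, with the jar between them at (281,208). Next I'll locate the discs, the jar and the arc.

```bash
cat >> h.py <<'E'
def blobs(d,lo,hi,box,amin=20):
    x0,y0,x1,y1=box; hsv=cv2.cvtColor(d["frame"],cv2.COLOR_RGB2HSV); m=cv2.inRange(hsv,np.array(lo),np.array(hi))
    k=np.zeros_like(m);k[y0:y1,x0:x1]=m[y0:y1,x0:x1]
    n,_,st,c=cv2.connectedComponentsWithStats(k)
    return [(st[i,4],c[i]) for i in range(1,n) if st[i,4]>=amin]
E
python3 - <<'E'
from h import *
import pickle
a,b,c=pickle.load(open('v.pkl','rb'))
for nm,d,box in(("top",b,(195,120,370,285)),("scene",a,(165,165,380,335))):
  for col,lo,hi,z in(("g",(45,80,40),(85,255,255),.017),("r",(0,150,60),(5,255,255),.017),("y",(23,90,90),(33,255,255),.052)):
    for A,p in blobs(d,lo,hi,box): print(nm,col,A,p.round(1),cast(d,[p],z)[0].round(4))
E
```

```text
top g 68 [237.2 139.6] [0.6864 0.1694 0.017 ]
top g 66 [223.2 183.9] [0.5813 0.2014 0.017 ]
top r 26 [196.5 169.1] [0.6163 0.2637 0.017 ]
top r 55 [354.7 174.6] [ 0.6032 -0.1061  0.017 ]
top r 60 [341.9 219.4] [ 0.4979 -0.0741  0.017 ]
top y 87 [281.4 207.1] [0.5237 0.0672 0.052 ]
scene g 63 [322.7 204.6] [0.5799 0.2003 0.017 ]
scene g 72 [354.5 237.8] [0.6855 0.1685 0.017 ]
scene g 393 [170.1 299. ] [ 0.4975 -0.1717  0.017 ]
scene r 223 [359.5 178.6] [0.5994 0.3222 0.017 ]
scene r 70 [207.6 265. ] [ 0.4968 -0.0756  0.017 ]
scene r 90 [234.  307.7] [ 0.6018 -0.1072  0.017 ]
scene y 64 [353.6 181.9] [0.6092 0.2727 0.052 ]
scene y 77 [363.4 183.9] [0.6294 0.2815 0.052 ]
scene y 88 [263.6 218.3] [0.5232 0.0653 0.052 ]
```

```bash
python3 -m jog '[[[0.05,-0.025,0,0,0,0],[0.05,-0.025,0,0,0,0],[0.05,-0.025,0,0,0,0],[0.05,-0.025,0,0,0,0],[0.05,-0.025,0,0,0,0],[0.05,-0.025,0,0,0,0],[0.05,-0.025,0,0,0,0],[0.05,-0.025,0,0,0,0]]]' 0 5
cat >> h.py <<'E'
C=np.array([.6424,.0318]);th=-.293
def goal(phi):  # arc angle, + towards green
    px=np.array([np.cos(th),np.sin(th)]);py=np.array([-px[1],px[0]])
    return C+.18*(-np.cos(phi)*px+np.sin(phi)*py), th-phi
def togo(phi,z):
    s=get_state();M=R.from_quat(s["eef_rot"]).as_matrix();p,psi=goal(phi)
    T=R.from_matrix(np.array([[np.cos(psi),np.sin(psi),0],[np.sin(psi),-np.cos(psi),0],[0,0,-1]]))
    print("t",s["clock"],"pos",s["tool_pos"].round(4),"goal",p.round(4),"shift",(M.T@(np.r_[p,z]-s["tool_pos"])).round(4),"turn",(R.from_matrix(M).inv()*T).as_rotvec().round(4),"F",s["contact_force"].round(2),"op",s["opening"])
E
python3 -c "
from h import *
togo(.855,.12)"
```

```text
clock: 1.15
tool_pos: [0.502, -0.2982, 0.2385]
eef_rot: [0.99, 0.138, -0.0, 0.0]
contact_force: [0.5, -0.3, 0.3]
opening: 0.115
finger_force: 0.0
t 1.15 pos [ 0.502  -0.2982  0.2385] goal [0.5685 0.196 ] shift [ 0.1991 -0.4571  0.1185] turn [3.0000e-04 4.0000e-04 1.4248e+00] F [ 0.46 -0.26  0.3 ] op 0.11483590528642434
```

```bash
python3 -m jog '[[[0.022,-0.051,0,0,0,0],[0.022,-0.051,0,0,0,0],[0.022,-0.051,0,0,0,0],[0.022,-0.051,0,0,0,0],[0.022,-0.051,0,0,0,0],[0.022,-0.051,0,0,0,0],[0.022,-0.051,0,0,0,0],[0.022,-0.051,0,0,0,0],[0.022,-0.05,0,0,0,0]]]' >/dev/null
python3 -m jog '[[[0,0,0,0,0,0.15],[0,0,0,0,0,0.15],[0,0,0,0,0,0.15],[0,0,0,0,0,0.15],[0,0,0,0,0,0.15],[0,0,0,0,0,0.15],[0,0,0,0,0,0.15],[0,0,0,0,0,0.15],[0,0,0,0,0,0.15],[0,0,0,0,0,0.07]]]'
python3 -c "
from h import *
togo(.855,.07)
d=snap('wrist','w2.png')
for col,lo,hi,z in(('g',(45,80,40),(85,255,255),.017),('r',(0,150,60),(5,255,255),.017),('y',(23,90,90),(33,255,255),.052)):
    for A,p in blobs(d,lo,hi,(0,0,560,420),100): print(col,A,p.round(1),cast(d,[p],z)[0].round(4))
"
```

```text
clock: 3.52
tool_pos: [0.5659, 0.1956, 0.2384]
eef_rot: [0.84, -0.542, 0.0, 0.0]
contact_force: [-0.5, -0.1, -0.2]
opening: 0.003
finger_force: 0.0
t 3.525 pos [0.5659 0.1956 0.2384] goal [0.5685 0.196 ] shift [ 0.0007 -0.0026  0.1684] turn [ 0.0004 -0.0004  0.0024] F [-0.49 -0.15 -0.23] op 0.0029124463406777898
g 321 [186.7 112.5] [0.6843 0.1693 0.017 ]
g 286 [263.8 178.8] [0.5793 0.2013 0.017 ]
g 878 [ 16.2 210.7] [0.8359 0.3589 0.017 ]
r 687 [202.9 228.9] [0.6203 0.2852 0.017 ]
r 311 [277.3 340.4] [0.4776 0.3888 0.017 ]
y 576 [372.8  84.9] [0.5228 0.0683 0.052 ]
y 1228 [205.9 236.2] [0.6119 0.2771 0.052 ]
```

View pics/w2.png

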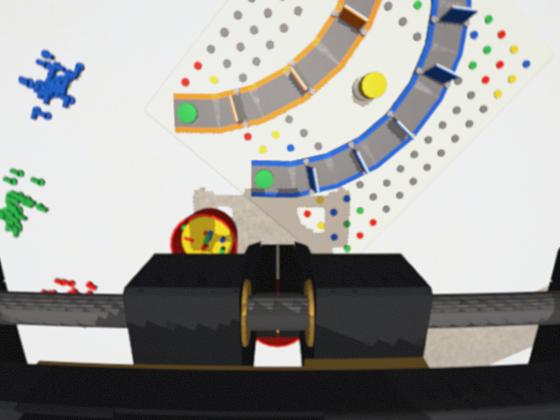

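The wrist view agrees with the arc to about 2 mm: green disc at (264,179), tile 1 at (313,178) and clear of the finger position. I'll descend there.

```bash
python3 -m jog '[[[0.0007,-0.0026,0.035,0,0,0],[0,0,0.035,0,0,0],[0,0,0.035,0,0,0],[0,0,0.035,0,0,0],[0,0,0.035,0,0,0],[0,0,0.015,0,0,0],[0,0,0.01,0,0,0],[0,0,0.008,0,0,0],[0,0,0,0,0,0]]]' | head -3
python3 -c "
from h import *
togo(.855,.029)
d=snap('wrist','w3.png')"
```

```text
clock: 4.7
tool_pos: [0.5691, 0.1957, 0.0309]
eef_rot: [0.841, -0.541, 0.0, -0.0]
t 4.7 pos [0.5691 0.1957 0.0309] goal [0.5685 0.196 ] shift [-0.0004  0.0004  0.0019] turn [-0.0004  0.      0.005 ] F [0.42 0.27 0.67] op 0.005437041746654761
```

View pics/w3.png

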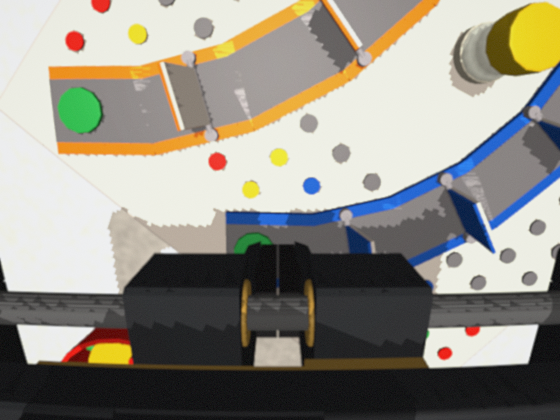

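```bash
python3 -m jog '[[[0,0.009,0.001,0,0,-0.05],[0,0.009,0,0,0,-0.05],[0,0.009,0,0,0,-0.05],[0,0.009,0,0,0,-0.05],[0,0.009,0,0,0,-0.05],[0,0.009,0,0,0,-0.05],[0,0.009,0,0,0,-0.05],[0,0.009,0,0,0,-0.05],[0,0.009,0,0,0,-0.05],[0,0.009,0,0,0,-0.05]]]' | head -3
python3 -c "
from h import *
togo(.355,.030)
d=snap('scene','s2.png')
cv2.imwrite('pics/s2c.png',cv2.resize(d['frame'][170:330,160:380,::-1],None,fx=3.5,fy=3.5))"
```

```text
clock: 6.0
tool_pos: [0.4987, 0.1414, 0.0305]
eef_rot: [0.949, -0.315, 0.001, -0.0]
t 6.0 pos [0.4987 0.1414 0.0305] goal [0.4989 0.1404] shift [0.0007 0.0006 0.0005] turn [-0.0013 -0.0015  0.0065] F [ 0.75 -0.37 -0.72] op 0.004986250332691294
```

View pics/s2c.png

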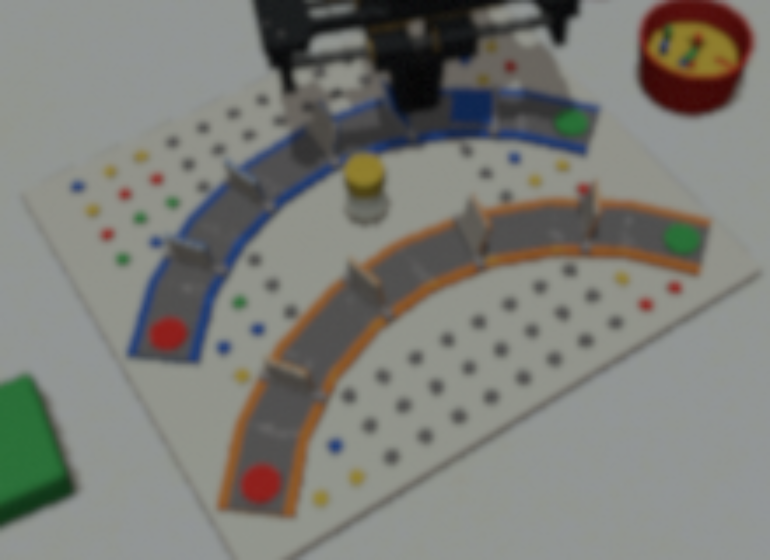

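The crop shows tile 1 lying flat with its blue face up, tile 2 being pushed, and everything else undisturbed. I'll carry on along the arc.

```bash
python3 -m jog '[[[0.0005,0.009,0.0005,0,0,-0.045],[0,0.009,0,0,0,-0.05],[0,0.009,0,0,0,-0.05],[0,0.009,0,0,0,-0.05],[0,0.009,0,0,0,-0.05],[0,0.009,0,0,0,-0.05],[0,0.009,0,0,0,-0.05],[0,0.009,0,0,0,-0.05],[0,0.009,0,0,0,-0.05],[0,0.009,0,0,0,-0.05],[0,0.009,0,0,0,-0.05],[0,0.009,0,0,0,-0.05]]]' | head -3
python3 -c "
from h import *
togo(-.245,.030)"
```

```text
clock: 7.55
tool_pos: [0.4598, 0.0415, 0.0292]
eef_rot: [1.0, -0.022, 0.0, 0.0]
t 7.55 pos [0.4598 0.0415 0.0292] goal [0.4626 0.0404] shift [ 0.0029  0.0009 -0.0008] turn [ 0.0001 -0.0002  0.0031] F [ 0.82 -0.46  0.2 ] op 0.0029325167532778178
```

```bash
python3 -m jog '[[[0.001,0.009,-0.0005,0,0,-0.05],[0.001,0.009,0,0,0,-0.05],[0.001,0.009,0,0,0,-0.05],[0.0005,0.009,0,0,0,-0.05],[0,0.009,0,0,0,-0.05],[0,0.009,0,0,0,-0.05],[0.0005,0.009,0,0,0,-0.05],[0,0.009,0,0,0,-0.05],[0,0.009,0,0,0,-0.05],[0,0.009,0,0,0,-0.05],[0,0.009,0,0,0,-0.05],[0,0,0,0,0,0]]]' | head -3
python3 -c "
from h import *
togo(-.795,.030)
d=snap('scene','s3.png')
cv2.imwrite('pics/s3c.png',cv2.resize(d['frame'][170:330,160:380,::-1],None,fx=3.5,fy=3.5))"
```

```text
clock: 9.05
tool_pos: [0.4838, -0.0544, 0.0297]
eef_rot: [0.969, 0.248, 0.0, 0.0]
t 9.05 pos [ 0.4838 -0.0544  0.0297] goal [ 0.4846 -0.0548] shift [ 0.0005  0.0007 -0.0003] turn [ 0.0006 -0.0004 -0.0009] F [-0.74  0.39  0.34] op 0.008831890652887229
```

View pics/s3c.png

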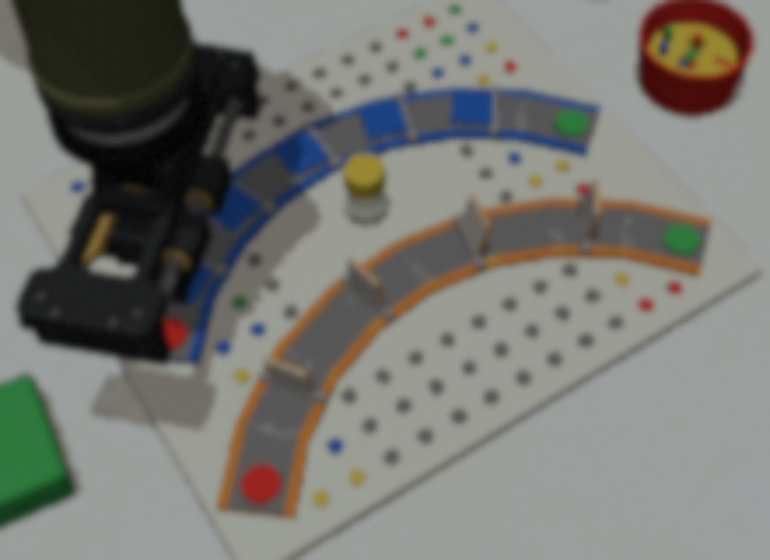

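The first four tiles lie flat with blue up, and tile 5 appears down under the gripper. I'll raise the arm, back it away and check.

```bash
python3 -m jog '[[[0,0,-0.01,0,0,0],[0,0,-0.04,0,0,0],[0,0,-0.05,0,0,0],[0,0,-0.05,0,0,0],[0,0.05,0,0,0,0],[0,0.05,0,0,0,0],[0,0.05,0,0,0,0],[0,0.05,0,0,0,0],[0,0.05,0,0,0,0],[0,0,0,0,0,0]]]' | head -3
python3 -c "
from h import *
d=snap('scene','s4.png')
cv2.imwrite('pics/s4c.png',cv2.resize(d['frame'][170:330,140:380,::-1],None,fx=3.3,fy=3.3))"
```

```text
clock: 10.35
tool_pos: [0.6037, -0.2773, 0.1799]
eef_rot: [0.969, 0.246, 0.0, 0.002]
```

View pics/s4c.png

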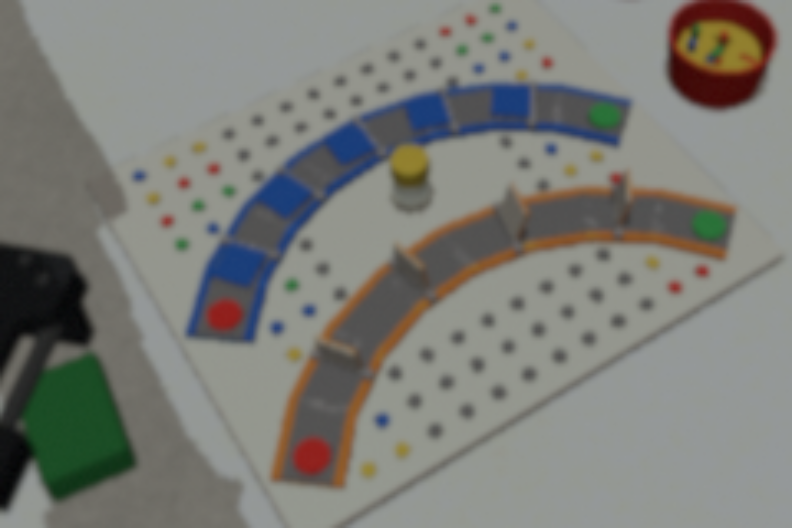

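All five blue tiles are flat with blue faces up. The orange tiles are standing, and the jar, tub and peg case are in place.

```bash
python3 -c "
from plant import *
print(finish_job())"
```

```text
the job is handed in; nothing more can be done
None
```

The job is handed in at about 10 s on the robot's clock: all five blue tiles were tipped towards the red end and lie flat with blue faces up, the orange tiles still stand, and the jar, tub and peg case look unmoved in the last picture.

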